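Clear the bath lid and hold it open at the mark

ROBOT

A 6-joint arm with a two-finger parallel gripper is mounted at the origin on the work surface. World frame = base frame: x ahead of the robot, y to its left, z up, the work surface at z = 0. Lengths are in mm, angles in rad, forces in N, time in s.
With the tool pointing down it reaches from about 275 to 725 mm from the base axis. Payload 5.6 kg.
Tool frame: the origin (TCP) lies between the finger pads; the fingertips stand 19 mm ahead of it and the grasp point (between the pads) is the TCP; x points along the fingers, z is the direction in which the jaws open and shut, and the axes are right-handed (so a half turn about x gives the same grasp; the last joint's range is limited). The gripper opens to 85 mm and grips with 20 to 120 N. Pads are 22 mm wide; open, the fingers measure 114 mm over their backs; the gripper's body (76 mm by 85 mm) begins 54 mm behind the grasp point. The pads swing forward as they close: fully open they stand 13 mm farther back than shut.
Start: joints at [1.442, 0.255, 0.108, 0, -1.424, -0.285], TCP at [221.123, 503.585, 250.283] pointing down, gripper open.
Joint ranges: [-2.95, 2.95], [-1.21, 1.97], [-1.09, 1.5], [-2.87, 1.71], [-2.94, -0.07], [-3.05, 3.05]. Speed limits (rad/s): [2.57, 2.57, 3.14, 3.14, 3.14, 3.14].

INTERFACE

Orientations are given as a unit quaternion [x, y, z, w].
In Python, from station import sense, camera, camera_params, order, masks_of gives the robot as it stands.
- The arm moves only by the shell command python3 -m crank 'ROWS'. ROWS is JSON, a list of rows, each an object with "dp": the shift along the tool's x, y, z scaled (see below), a list of three; "dr": the turn, a rotation vector about the tool's x, y, z scaled (see below), a list of three; "grip": the opening, from 0 (shut) to 1 (fully open). In form: [{"dp": [tx, ty, tz], "dr": [wx, wy, wz], "grip": grip}, ...]. A call has 1 to 8 rows; each row shifts and turns the commanded pose from where the row before left it, along the tool's axes as they then stand; what a row does not reach is not made up. The controller multiplies each number of a shift by 400 mm and each number of a turn by pi rad. A row lasts 1/8 s, in which the tool goes at most 62.5 mm and 10.7 degrees, less where a joint would pass 70% of its speed; a pose out of reach is approached as far as the arm can. A call with a number of a shift or a turn outside -1 to 1 is refused whole. A call with a gripper value outside its range is refused whole. The fingers move at their own pace and stop on an object; the grip force is fixed at half the most. Time passes only in rows, so rows that do not move let the fingers close. It gives the time, the measured TCP pose, the force and the opening at its end, in the units of the state.
- sense(): the state, without advancing time (a new reading comes with each control period).
- camera(name): name is "scene" or "top" or "wrist"; returns (picture, depth): 420x560x3 uint8, blue, green, red; 420x560 float32, mm along the optical axis (not along the pixel's ray), 0 where there is no reading.
- camera_params(name): a dict with "fx", "fy", "cx", "cy" (pixels), "pose" (4x4, takes a point from camera to world coordinates); the wrist camera has in their place "tool_from_camera" (4x4, takes a point from camera to tool coordinates, whose origin is the TCP and whose axes are the tool frame's). Camera axes: x right, y up, looking along -z (the intrinsics and any distortion apply to the point x, -y, -z); pixel columns grow to the right and rows downward; lengths in mm; the calibration is good to about 2 mm. The wrist camera is an equidistant fisheye: a pixel r from the principal point sees the ray r / f radians off the axis. A picture is of the moment at which its call begins: read the wrist's pose just before it. camera_params takes no time and is no camera call.
- order.sign_off(): hands the job in, once; it reports no verdict.
Trained networks look in the newest picture that a camera, given by its name, has taken for a name from the list of things; names that differ only in an ending like _2 or _b are one class to them, and where a whole thing is asked for, a point or a joint stands for the part that bears it (a point fixed in the world has none). Each returns a list of dicts, best first, with "p" (0 to 1); they miss things now and then, are a little off and sometimes report something else, mostly with a low value. They report only what shows in the picture. A call takes as long as a camera call.
- masks_of(camera, label): "mask" (420x560 bool, what is visible of it) and "location" ([row, column] in pixels, amid what is visible of it).
The state is a dict: "t": time; "joints": joint angles; "dq": joint speeds; "joint_torque": joint torques, N m; "position": TCP position; "ee_rot": TCP orientation; "wrist_force": force on the tool from outside, world axes, zero at the start; "ft_torque": the same for the moment, N m; "grip_width": finger opening in mm.
Only numpy, scipy, OpenCV 4.12 (cv2) and the standard library are available. Lean on these libraries where they do the work, as an engineer would, in place of code of your own. Each camera call takes 0.05 s, during which the arm holds its last target.

TASK

Two jars have been left on the lid of the water bath: stand them on the reagent shelf, side by side, so that they carry on the neat row of jars already there at the same spacing. Then raise the lid until the pointer on its edge is level with the thumbscrew on the quadrant beside it, and finish still holding it there, steady, so that I can inspect the heater. Leave the thumbscrew and everything else where they are, and tip nothing over.

Things in the scene. Friction and masses are not known exactly. Their poses are not given: they have to be found in the camera images.
- bath: small bench water bath (drained), fixed: white case 240 mm deep (x), 260 mm wide (y), 118 mm high; origin at the centre of its underside on the bench; its x points from its front (control panel, towards the robot) to its back, y to its left, z up. With the lid shut the lid's flat top is 124 mm above the bench
- lid_hinge (a point): middle of the lid's hinge axis, at the back edge of the bath, 118 mm above the bench; the axis runs along the bath's y
- lid (a joint): opening angle of the flat steel lid (236 x 262 mm, about 0.55 kg, hinged along the back edge): 0 = shut and level, grows as the front edge rises, stops at 1.5; it turns freely and falls shut when let go (about 3 N at the handle holds it)
- lid_handle (a point): middle of the lid's handle: a round black bar, 12 mm thick, along the bath's y, 110 mm long between two posts that stand on the lid near its front edge; bar centre 35 mm above the lid's top, 38 mm back from its front edge; from the hinge axis 197 mm towards the front and 41 mm up (lid shut). Turns with the lid
- lid_pointer (a point): tip of the small steel pointer on the lid's left (+y) side edge, 120 mm from the hinge axis; level with the axis when the lid is shut, turns with the lid
- stop_mark (a point): the mark that the pointer has to come level with: the point beside the thumbscrew (black knob 22 mm across, clamped in the slot of the upright steel quadrant on the bath's left (+y) side), in the pointer's path, 120 mm from the hinge axis. The quadrant rises 130 mm over the hinge and stands 146 mm to the left of the bath's middle, 3 mm thick
- thumbscrew (a joint): the angle at which the thumbscrew is clamped, measured like the lid's angle; the lid is at the mark when both angles are equal
- shelf: raised white reagent shelf, fixed, 120 mm deep (x), 320 mm long (y), board top 100 mm above the bench; origin on the bench under its middle; x points from its front (robot side) to its back, y along it. A 3 mm radius wire rail runs along each long edge, 56 mm from the middle line, its top 15 mm above the board. The jars' row runs along the middle line x = 0
- jar1_c (a point): one of the two jars left on the bath's lid: screw-capped amber jar, 56 mm across, 86 mm tall, about 0.16 kg; point at its centre, 43 mm above its underside, z up its axis
- jar2_c (a point): the other jar left on the lid: screw-capped amber jar, 56 mm across, 86 mm tall, about 0.16 kg; point at its centre, 43 mm above its underside, z up its axis
- row_jar1_c (a point): jar already in the row on the shelf, the one at the shelf's outer (+y) end: screw-capped amber jar, 56 mm across, 86 mm tall, about 0.16 kg; point at its centre, 43 mm above its underside, z up its axis
- row_jar2_c (a point): jar already in the row on the shelf, next to the first, 70 mm centre to centre; the free part of the row lies beyond it, towards the shelf's -y end, with room for two jars at the same spacing: screw-capped amber jar, 56 mm across, 86 mm tall, about 0.16 kg; point at its centre, 43 mm above its underside, z up its axis
- slide_box: bystander: flat slide box, 85 x 100 x 34 mm, origin under its centre
- petri_stack: bystander: stack of dishes, 90 mm across, 42 mm high
- beaker: bystander: glass beaker, 68 mm across, 90 mm high

How it is judged (in metres and radians):
On the way:
1. both jars stand released in the row on the shelf, the lid still shut (x of jar1_c in the frame of shelf between -0.015 and 0.015 m and z of jar1_c in the frame of shelf between 0.137 and 0.149 m and angle between each of jar1_c, jar2_c, row_jar1_c, row_jar2_c's own z axis and vertical below 0.1 rad and linear speed of each of jar1, jar2, row_jar1, row_jar2 below 0.02 m/s and x of jar2_c in the frame of shelf between -0.015 and 0.015 m and z of jar2_c in the frame of shelf between 0.137 and 0.149 m and x of row_jar1_c in the frame of shelf between -0.015 and 0.015 m and z of row_jar1_c in the frame of shelf between 0.137 and 0.149 m and x of row_jar2_c in the frame of shelf between -0.015 and 0.015 m and z of row_jar2_c in the frame of shelf between 0.137 and 0.149 m and horizontal distance between row_jar1_c and row_jar2_c below 0.086 m and ((horizontal distance between jar1_c and row_jar2_c below 0.086 m and horizontal distance between jar1_c and jar2_c below 0.086 m and horizontal distance between jar2_c and row_jar2_c above 0.1 m) or (horizontal distance between jar2_c and row_jar2_c below 0.086 m and horizontal distance between jar1_c and jar2_c below 0.086 m and horizontal distance between jar1_c and row_jar2_c above 0.1 m)) and contact force between each of the arm, the fingers and jar1 below 0.1 N and contact force between each of the arm, the fingers and jar2 below 0.1 N and value of joint lid below 0.1 rad), for 0.2 s.
At the end, for the whole second after the job is handed in: Four jars upright on the shelf within 15 mm of its middle line, neighbours at most 86 mm centre to centre, the moved two beyond the second and released; the pointer within 10 mm of the mark (5 degrees), the lid still and carried by the robot alone (over 0.5 N) (x of jar1_c in the frame of shelf between -0.015 and 0.015 m and z of jar1_c in the frame of shelf between 0.137 and 0.149 m and angle between each of jar1_c, jar2_c, row_jar1_c, row_jar2_c's own z axis and vertical below 0.1 rad and linear speed of each of jar1, jar2, row_jar1, row_jar2 below 0.02 m/s and x of jar2_c in the frame of shelf between -0.015 and 0.015 m and z of jar2_c in the frame of shelf between 0.137 and 0.149 m and x of row_jar1_c in the frame of shelf between -0.015 and 0.015 m and z of row_jar1_c in the frame of shelf between 0.137 and 0.149 m and x of row_jar2_c in the frame of shelf between -0.015 and 0.015 m and z of row_jar2_c in the frame of shelf between 0.137 and 0.149 m and horizontal distance between row_jar1_c and row_jar2_c below 0.086 m and ((horizontal distance between jar1_c and row_jar2_c below 0.086 m and horizontal distance between jar1_c and jar2_c below 0.086 m and horizontal distance between jar2_c and row_jar2_c above 0.1 m) or (horizontal distance between jar2_c and row_jar2_c below 0.086 m and horizontal distance between jar1_c and jar2_c below 0.086 m and horizontal distance between jar1_c and row_jar2_c above 0.1 m)) and contact force between each of the arm, the fingers and jar1 below 0.1 N and contact force between each of the arm, the fingers and jar2 below 0.1 N and distance between lid_pointer and stop_mark below 0.01 m and velocity of joint lid between -0.05 and 0.05 rad/s and contact force between any of the fingers, the arm and lid above 0.5 N and contact force between each of jar1, jar2, row_jar1, row_jar2, slide_box, petri_stack, beaker and lid below 0.1 N); the arm keeps its last pose, push and grip.
It fails at once if a jar is tipped over (angle between any of jar1_c, jar2_c, row_jar1_c, row_jar2_c's own z axis and vertical above 0.6 rad).
It fails at once if a jar of the row already on the shelf is pushed more than 20 mm (distance of any of row_jar1_c, row_jar2_c from where it was at the start of the episode above 0.02 m).
It fails at once if another thing on the bench is moved more than 30 mm (distance of any of slide_box, petri_stack, beaker from where it was at the start of the episode above 0.03 m).
It fails at once if the thumbscrew's setting is disturbed (distance of stop_mark from where it was at the start of the episode above 0.008 m).
It also fails if it takes over 72 s, if anything falls off the work surface, if the arm or the gripper's body presses on something with over 40 N, if the wrist force passes 120 N, or if a joint passes its speed limit or range.

## Working session

There is one attempt and no reset: what is moved stays moved. The work goes in short steps, Python scripts to look and compute and a shell command to move; the robot and the scene stay as the last step left them, time stands still between calls to the robot, and variables do not carry over. Pictures are saved under pics/ and viewed, and the job is handed in when it is done.

```bash
ls; mkdir -p pics
python3 - <<'E'
from station import *
import cv2
print(sense())
for n in ("scene","top","wrist"):
    p,d=camera(n); cv2.imwrite(f"pics/{n}0.png",p)
    print(n,camera_params(n))
E
```

```text
pics
{'t': 0.0, 'joints': array([ 1.44161171e+00,  2.55738498e-01,  1.07004554e-01, -4.81954520e-04,
       -1.42391122e+00, -2.84610259e-01]), 'dq': array([ 0.00027099,  0.00087406,  0.0005062 , -0.00037895,  0.00109651,
        0.000628  ]), 'joint_torque': array([-3.40732795e-04, -3.86633492e+01,  2.37938118e+01,  5.36498845e+00,
       -6.21002982e-03, -1.19760053e-06]), 'position': array([220.8997195 , 503.18119081, 249.39915814]), 'ee_rot': array([-0.59150919, -0.38621591,  0.59261518, -0.38699018]), 'wrist_force': array([-0.00591723, -0.91688286,  0.92796408]), 'ft_torque': array([ 0.0302767 , -0.0315965 , -0.05744659]), 'grip_width': 85.52105332511718}
scene {'fx': 390.26747955485155, 'fy': 390.26747955485155, 'cx': 281.64169633706945, 'cy': 217.28391580679818, 'pose': array([[-8.15964383e-01, -4.46633032e-01,  3.67043676e-01,
         8.62408518e+02],
       [ 5.78078831e-01, -6.24670591e-01,  5.24987160e-01,
         5.13968872e+02],
       [-5.19521671e-03,  6.40551003e-01,  7.67898054e-01,
         8.32005284e+02],
       [ 0.00000000e+00,  0.00000000e+00,  0.00000000e+00
[... 257 characters left out ...]
2168597e-02, -2.40986295e-03,
         8.89178758e+00],
       [-8.83110483e-04,  1.06433828e-01,  9.94319396e-01,
         1.47066274e+03],
       [ 0.00000000e+00,  0.00000000e+00,  0.00000000e+00,
         1.00000000e+00]])}
wrist {'fx': 325.19226210127806, 'fy': 325.19226210127806, 'cx': 285.97101126078434, 'cy': 209.29887381808032, 'tool_from_camera': array([[-2.22592577e-04,  3.11984683e-01, -9.50087105e-01,
        -1.23198202e+02],
       [ 5.25172833e-04,  9.50087034e-01,  3.11984537e-01,
         8.04368214e+01],
       [ 9.99999837e-01, -4.29514494e-04, -3.75328201e-04,
        -4.61814649e-02],
       [ 0.00000000e+00,  0.00000000e+00,  0.00000000e+00,
         1.00000000e+00]])}
```

View pics/scene0.png

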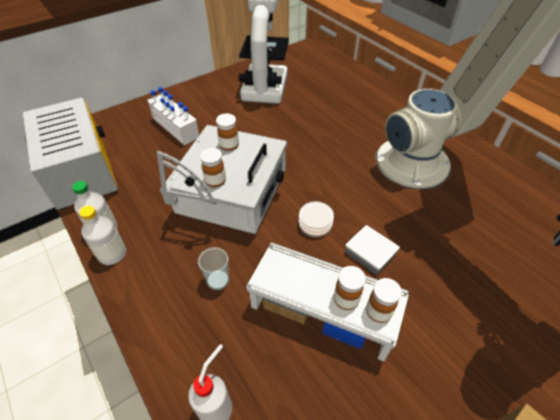

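View pics/top0.png

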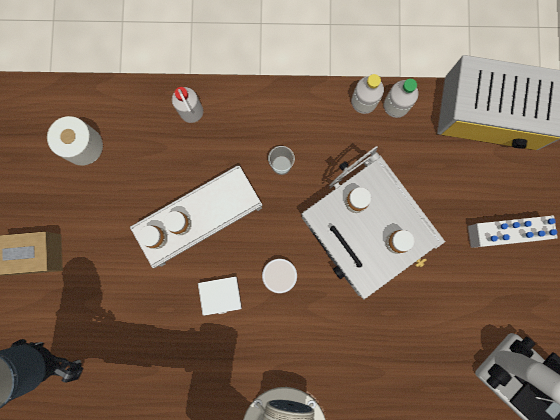

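View pics/wrist0.png

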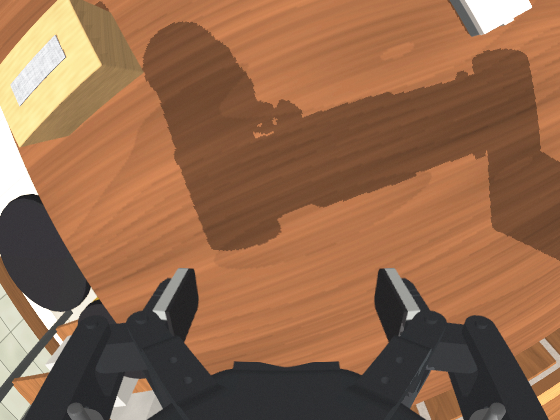

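The top view shows the shelf at about (195,215), with its row jars at (154,236) and (177,221). The lid jars are at (358,198) and (401,240), the handle runs (331,227)–(360,265), and the thumbscrew is near (345,166). Next I'll measure these.

```bash
cat > h.py <<'E'
import numpy as np, cv2
from station import *
def cloud(name,d,pose=None):
    P=camera_params(name); r,c=np.mgrid[0:420,0:560]
    x=(c-P['cx'])/P['fx'];y=(r-P['cy'])/P['fy']
    if name=='wrist':
        th=np.hypot(x,y); s=np.where(th>0,np.tan(th)/np.maximum(th,1e-9),1); x=x*s;y=y*s
    p=np.stack([x*d,-y*d,-d],-1)
    M=P.get('pose') if name!='wrist' else pose@P['tool_from_camera']
    return p@M[:3,:3].T+M[:3,3]
def proj(name,X):
    P=camera_params(name);M=P['pose'];q=(np.asarray(X)-M[:3,3])@M[:3,:3]
    return np.stack([P['cx']+P['fx']*q[...,0]/-q[...,2],P['cy']-P['fy']*q[...,1]/-q[...,2]],-1)
def circ(p):
    A=np.c_[2*p[:,:2],np.ones(len(p))];s=np.linalg.lstsq(A,(p[:,:2]**2).sum(1),rcond=None)[0]
    return s[:2],np.sqrt(s[2]+s[0]**2+s[1]**2)
def tool():
    from scipy.spatial.transform import Rotation as R
    s=sense();M=np.eye(4);M[:3,:3]=R.from_quat(s['ee_rot']).as_matrix();M[:3,3]=s['position'];return M
E
python3 - <<'E'
from h import *
np.set_printoptions(precision=1,suppress=True)
for cam in ("top","scene"):
    p,d=camera(cam);W=cloud(cam,d); np.save(f"W_{cam}.npy",W)
    big=cv2.resize(p,None,fx=1,fy=1)
    for lab in ("jar1_c","row_jar1_c","bath","lid","lid_handle","lid_pointer","thumbscrew","shelf","slide_box","petri_stack","beaker"):
        for m in masks_of(cam,lab):
            if m['p']<.3: continue
            q=W[m['mask']&(d>0)]
            if len(q)==0: continue
            top=np.percentile(q[:,2],95); t=q[q[:,2]>top-6]
            lo,hi=t.min(0),t.max(0)
            rect=cv2.minAreaRect(t[:,:2].astype(np.float32))
            print(cam,lab,round(m['p'],2),m['location'],len(q),'med',np.median(q,0),'top',top,'mean',t.mean(0)[:2],'rect',np.array(rect[0]),np.array(rect[1]),round(rect[2],1))
E
```

```text
top jar1_c 0.79 [200.3, 360.0] 483 med [ 584.3 -166.   209.2] top 214.59317713566466 mean [ 589.8 -171. ] rect [ 589.2 -171.8] [45.3 44.9] 2.1
top row_jar1_c 0.96 [237.5, 152.5] 539 med [492.7 319.7 184.3] top 190.0761093446273 mean [494.9 327.9] rect [494.3 328.5] [45.6 47.4] 0.5
top bath 0.91 [227.0, 368.9] 10010 med [ 528.3 -209.6  124.5] top 131.77124248009557 mean [ 532.9 -199.9] rect [ 542.3 -202.2] [296.1 246.4] 36.2
top lid 0.67 [228.2, 369.8] 9008 med [ 524.1 -208.5  124.7] top 130.27828308460863 mean [ 522.  -205.2] rect [ 528.6 -209.3] [267.4 241.5] 36.7
top lid_handle 0.82 [229.4, 371.5] 8887 med [ 524.4 -208.1  124.8] top 130.37921728210895 mean [ 522.1 -204.8] rect [ 528.3 -208.5] [267.1 240.1] 36.8
top lid_handle 0.58 [236.6, 152.7] 516 med [492.9 318.6 184.3] top 190.0374355507064 mean [495.1 326.7] rect [494.4 327.2] [44.6 45.7] 88.6
top lid_pointer 0.86 [227.0, 367.3] 9120 med [ 523.8 -208.6  124.7] top 130.41005483693775 mean [ 521.8 -205.1] rect [ 528.1 -208.7] [267.4 241.4] 36.2
top thumbscrew 0.62 [168.4, 342.4] 62 med [ 665.5 -134.5  203.8] top 208.954507886730
[... 2093 characters left out ...]
helf 0.61 [217.6, 315.4] 989 med [413.3  27.6  41.3] top 44.314170292524864 mean [406.4  19.6] rect [405.6  18.8] [89.4 89. ] 8.1
scene slide_box 0.73 [246.2, 368.2] 1485 med [360.2 181.3  33.4] top 36.160228319699286 mean [352.  177.4] rect [350.5 175.8] [ 88.9 102.3] 10.0
scene petri_stack 0.56 [219.2, 317.2] 981 med [413.6  27.6  41.3] top 44.30963258978147 mean [406.4  19.5] rect [405.6  18.8] [89.4 89. ] 8.1
scene beaker 0.95 [268.5, 217.7] 986 med [707.8  11.9  58.6] top 90.19329445810556 mean [708.9  18.7] rect [709.   18.7] [66.  65.4] 79.0
scene beaker 0.58 [167.9, 214.9] 764 med [ 598.2 -152.3  183.7] top 211.52596797415106 mean [ 593.1 -167.5] rect [ 591.4 -169.2] [51.2 45.6] 60.3
```

Run:
```python
from h import *
np.set_printoptions(precision=1,suppress=True)
for cam in ("top","scene"):
    W=np.load(f"W_{cam}.npy"); f=W.reshape(-1,3)
    def near(c,r,z0,z1): 
        return f[(np.hypot(f[:,0]-c[0],f[:,1]-c[1])<r)&(f[:,2]>z0)&(f[:,2]<z1)]
    for n,c in dict(j1=(591,-170),j2=(493,-269),r1=(496,330),r2=(520,285)).items():
        z=208 if n[0]=='j' else 184
        q=near(c,36,z-6,z+12); 
        hull=cv2.convexHull(q[:,:2].astype(np.float32)); print(cam,n,'z',np.median(q[:,2]),'encl',cv2.minEnclosingCircle(hull),'mean',q.mean(0))
    q=near((553,232),200,96,104); r=cv2.minAreaRect(q[:,:2].astype(np.float32)); print(cam,'board',r,np.median(q[:,2]))
    q=near((553,232),200,110,119); r=cv2.minAreaRect(q[:,:2].astype(np.float32)); print(cam,'rails',r)
    q=near((525,-209),230,119,129); 
    t=np.radians(36.7);ey=np.array([np.cos(t),np.sin(t)]);
    m=cv2.minAreaRect(q[:,:2].astype(np.float32)); print(cam,'lid',m,np.median(q[:,2]))
    H=[]
    q=near((480,-120),120,148,175); 
    vx=cv2.fitLine(q[:,:2].astype(np.float32),cv2.DIST_HUBER,0,.01,.01).ravel(); print(cam,'handle',len(q),vx,np.degrees(np.arctan2(vx[1],vx[0])),np.median(q[:,2]),q.min(0),q.max(0))
    s=(q[:,:2]-vx[2:])@vx[:2]; print('  ends',vx[2:]+vx[:2]*s.min(),vx[2:]+vx[:2]*s.max(), 'mid',vx[2:]+vx[:2]*(s.min()+s.max())/2)
for cam,cc in (("top",(345,168)),("scene",(190,178))):
    p,_=camera(cam); s=60
    c=p[max(0,cc[1]-s):cc[1]+s,cc[0]-s:cc[0]+s]; cv2.imwrite(f"pics/q_{cam}.png",cv2.resize(c,None,fx=5,fy=5,interpolation=cv2.INTER_CUBIC))
```

```text
top j1 z 210.67636794687496 encl ((590.1558227539062, -171.52413940429688), 24.67746925354004) mean [ 589.7 -170.9  210.6]
top j2 z 210.51091875522093 encl ((490.4906921386719, -271.9628601074219), 25.184595108032227) mean [ 490.1 -271.4  210.5]
top r1 z 186.70904237061188 encl ((494.4765319824219, 328.2281494140625), 25.057994842529297) mean [494.2 327.8 186.5]
top r2 z 186.68846287895974 encl ((520.0834350585938, 285.1294860839844), 35.93220138549805) mean [524.8 277.2 186.6]
top board ((550.3524169921875, 230.22323608398438), (117.46363067626953, 319.92230224609375), 31.124950408935547) 100.3466820193371
top rails ((551.8776245117188, 230.94732666015625), (118.71210479736328, 312.732666015625), 31.06355857849121)
top lid ((533.9036865234375, -210.7120361328125), (283.2212829589844, 250.45338439941406), 36.64017868041992) 124.45122855499369
top handle 295 [   0.8    0.5  476.2 -146.6] 32.601524 164.27237483948102 [ 429.5 -193.3  149.3] [ 595.6 -107.2  174.9]
  ends [ 427.  -178.1] [561.8 -91.8] mid [ 494.4 -134.9]
scene j1 z 210.23188437568763 encl ((592.897216796875, -170.47052001
[... 273 characters left out ...]
84) mean [497.8 331.5 185.8]
scene r2 z 186.11127988954456 encl ((520.049072265625, 285.056640625), 35.96793746948242) mean [528.4 279.2 185.9]
scene board ((553.444580078125, 232.96432495117188), (121.12104034423828, 320.4443054199219), 30.750829696655273) 100.22059553976692
scene rails ((552.509033203125, 232.69100952148438), (120.18770599365234, 312.3067321777344), 31.264997482299805)
scene lid ((536.9940185546875, -207.81178283691406), (282.31103515625, 250.96206665039062), 36.60707092285156) 124.36814254180274
scene handle 256 [   1.     0.   549.9 -143.9] 2.326533 163.27206111638503 [ 431.3 -177.6  148.1] [ 597.6 -102.8  175. ]
  ends [ 430.4 -148.8] [ 597.7 -142. ] mid [ 514.  -145.4]
```

```bash
python3 -c "
import cv2,numpy as np
a=cv2.imread('pics/q_top.png');b=cv2.imread('pics/q_scene.png')
h=min(a.shape[0],b.shape[0]);cv2.imwrite('pics/q.png',cv2.resize(np.hstack([a[:h],b[:h]]),(800,400)))"
```

```text
(no output)
```

View pics/q.png

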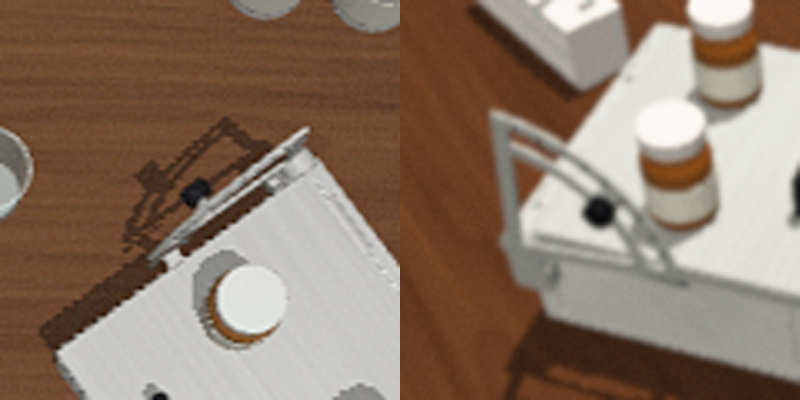

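Run:
```python
from h import *
np.set_printoptions(precision=1,suppress=True)
t=np.radians(-53.3);ex=np.array([np.cos(t),np.sin(t)]);ey=np.array([-ex[1],ex[0]])
O=np.array([530,-209])
for cam in ("top","scene"):
    W=np.load(f"W_{cam}.npy"); f=W.reshape(-1,3)
    b=np.c_[(f[:,:2]-O)@ex,(f[:,:2]-O)@ey,f[:,2]]
    q=b[(abs(b[:,2]-124.4)<2.5)&(abs(b[:,0])<160)&(abs(b[:,1])<150)]
    # edges by slices
    for nm,a,o in (("x",0,1),("y",1,0)):
        E=[]
        for s in np.arange(-100,101,10):
            k=q[abs(q[:,o]-s)<5]
            if len(k)>10:
                E.append((s,k[:,a].min(),k[:,a].max()))
        E=np.array(E); print(cam,nm,'min',np.median(E[:,1]),'max',np.median(E[:,2]),'slopes',np.degrees(np.polyfit(E[:,0],E[:,1],1)[0]),np.degrees(np.polyfit(E[:,0],E[:,2],1)[0]))
    h=b[(b[:,2]>152)&(b[:,2]<172)&(b[:,0]<-60)&(b[:,0]>-110)&(abs(b[:,1])<80)]
    print(cam,'handle',len(h),h.min(0),h.max(0),np.median(h,0))
    k=b[(b[:,2]>150)&(abs(b[:,1]-146)<12)&(abs(b[:,0])<150)]
    print(cam,'quad',len(k),k.min(0),k.max(0),np.median(k,0))
# knob triangulate
def ray(cam,u,v):
    P=camera_params(cam);M=P['pose'];d=M[:3,:3]@np.array([(u-P['cx'])/P['fx'],-(v-P['cy'])/P['fy'],-1]);return M[:3,3],d/np.linalg.norm(d)
a,d=ray("top",344,165);b,e=ray("scene",189.5,181)
s=np.linalg.lstsq(np.c_[d,-e],b-a,rcond=None)[0];p1=a+d*s[0];p2=b+e*s[1];print('knob',p1,p2)
m=(p1+p2)/2;print((m[:2]-O)@ex,(m[:2]-O)@ey)
```

```text
top x min -120.69484101837214 max 125.57163704448315 slopes -0.06151374233557052 1.1609176701222526
top y min -134.5639386276729 max 136.05515021827455 slopes -0.41996832028229886 5.0249284359616
top handle 246 [-89.3 -64.5 154.4] [-76.4  55.8 170.3] [-83.3  -4.2 164.4]
top quad 207 [-18.6 138.9 150.2] [110.2 157.7 257.3] [ 28.8 141.4 206.9]
scene x min -121.19906439594268 max 115.5374107871954 slopes 0.12536492825286816 -0.49637417012009677
scene y min -130.92393567252213 max 145.3643974412038 slopes 13.742679751001766 6.518807664339255
scene handle 177 [-89.7 -58.3 152.2] [-76.9  60.3 167.5] [-85.    6.8 163.5]
scene quad 583 [-19.7 140.6 150.2] [113.9 157.8 256.6] [ 52.6 145.  207.5]
knob [ 669.4 -134.5  195.9] [ 668.1 -133.7  195.5]
22.84508784421446 156.02525257847023
```

Run:
```python
from h import *
np.set_printoptions(precision=3,suppress=True)
print(tool())
e=np.array([-.5157,.8568]);
for cam in ("top","scene"):
    W=np.load(f"W_{cam}.npy"); f=W.reshape(-1,3)
    q=f[(abs(f[:,0]-520)<60)&(abs(f[:,1]-300)<70)&(abs(f[:,2]-186)<3)]
    s=(q[:,:2]-[495.4,328.9])@e
    for nm,k in (('r1',q[s>-32]),('r2',q[s<-38])): print(cam,nm,cv2.minEnclosingCircle(k[:,:2].astype(np.float32)),circ(cv2.convexHull(k[:,:2].astype(np.float32))[:,0]))
```

```text
[[  0.      0.916  -0.402 221.133]
 [ -0.     -0.402  -0.916 503.566]
 [ -1.      0.      0.    250.295]
 [  0.      0.      0.      1.   ]]
top r1 ((494.53192138671875, 328.1597595214844), 25.0382137298584) (array([494.805, 328.236]), np.float64(24.013207242878945))
top r2 ((530.2664794921875, 269.57098388671875), 24.72213363647461) (array([530.224, 269.27 ]), np.float64(24.12892496330013))
scene r1 ((496.1948547363281, 329.5697326660156), 25.5831241607666) (array([496.037, 330.318]), np.float64(24.447322801168998))
scene r2 ((531.9501953125, 271.18408203125), 25.160076141357422) (array([531.618, 271.386]), np.float64(24.43478569444107))
```

```bash
cat >> h.py <<'E'
def go(target,yaw=None):
    M=tool();d=np.array(target)-M[:3,3];l=M[:3,:3].T@d
    y=np.degrees(np.arctan2(M[1,1],M[0,1]))
    s=sense()
    print('t',s['t'],'pos',np.round(s['position'],1),'tooly yaw',round(y,2),'tilt',np.round(M[2,:3],4),'grip',round(s['grip_width'],1),'F',np.round(s['wrist_force'],1))
    print('dp total',np.round(l/400,4),'rows min',np.ceil(np.linalg.norm(l)/62.5))
    if yaw is not None:
        a=-(yaw-y);print('dr x total',round(a/180,4),'rows min',np.ceil(abs(a)/10.7))
E
python3 -m crank '[{"dp":[-0.0156,0,0],"dr":[0.0495,0,0],"grip":1},{"dp":[-0.0156,0,0],"dr":[0.0495,0,0],"grip":1},{"dp":[-0.0156,0,0],"dr":[0.0495,0,0],"grip":1},{"dp":[-0.0156,0,0],"dr":[0.0495,0,0],"grip":1},{"dp":[-0.0156,0,0],"dr":[0.0495,0,0],"grip":1},{"dp":[-0.0156,0,0],"dr":[0.0495,0,0],"grip":1},{"dp":[-0.0156,0,0],"dr":[0.0495,0,0],"grip":1},{"dp":[-0.0156,0,0],"dr":[0.0495,0,0],"grip":1}]'
python3 -c "
from h import *
go([591.5,-171,300],-95)"
```

```text
t: 2.45
position: [221.1, 503.6, 300.4]
ee_rot: [-0.706, 0.033, 0.706, 0.033]
wrist_force: [-0.2, 0.5, 0.4]
grip_width: 85.6
t 2.45 pos [221.1 503.6 300.4] tooly yaw -95.28 tilt [-1.e+00 -1.e-04  0.e+00] grip 85.6 F [-0.2  0.5  0.4]
dp total [ 1.0000e-03  1.5940e+00 -1.0773e+00] rows min 13.0
dr x total -0.0016 rows min 1.0
```

```bash
python3 -m crank '[{"dp":[0,0.11,-0.074],"dr":[0,0,0],"grip":1},{"dp":[0,0.11,-0.074],"dr":[0,0,0],"grip":1},{"dp":[0,0.11,-0.074],"dr":[0,0,0],"grip":1},{"dp":[0,0.11,-0.074],"dr":[0,0,0],"grip":1},{"dp":[0,0.11,-0.074],"dr":[0,0,0],"grip":1},{"dp":[0,0.11,-0.074],"dr":[0,0,0],"grip":1},{"dp":[0,0.11,-0.074],"dr":[0,0,0],"grip":1},{"dp":[0,0.11,-0.074],"dr":[0,0,0],"grip":1}]'
python3 -c "
from h import *
go([591.5,-171,300],-95)"
```

```text
t: 3.45
position: [427.0, 130.7, 300.5]
ee_rot: [0.707, -0.03, -0.706, -0.031]
wrist_force: [0.6, 0.2, 0.6]
grip_width: 85.0
t 3.45 pos [427.  130.7 300.5] tooly yaw -94.97 tilt [-1.e+00 -5.e-04 -7.e-04] grip 85.0 F [0.6 0.2 0.6]
dp total [ 0.0012  0.7158 -0.4752] rows min 6.0
dr x total 0.0002 rows min 1.0
```

```bash
python3 -m crank '[{"dp":[0,0.102,-0.068],"dr":[0,0,0],"grip":1},{"dp":[0,0.102,-0.068],"dr":[0,0,0],"grip":1},{"dp":[0,0.102,-0.068],"dr":[0,0,0],"grip":1},{"dp":[0,0.102,-0.068],"dr":[0,0,0],"grip":1},{"dp":[0,0.102,-0.068],"dr":[0,0,0],"grip":1},{"dp":[0,0.102,-0.068],"dr":[0,0,0],"grip":1},{"dp":[0,0.104,-0.067],"dr":[0,0,0],"grip":1},{"dp":[0,0,0],"dr":[0,0,0],"grip":1}]'
python3 - <<'E'
from h import *
go([591.5,-171,300],-95)
T=tool();p,d=camera("wrist");cv2.imwrite("pics/w1.png",p)
W=cloud("wrist",d,T).reshape(-1,3)
for n,c in (("j1",(591,-171)),("j2",(491,-270))):
    q=W[(np.hypot(W[:,0]-c[0],W[:,1]-c[1])<40)&(abs(W[:,2]-210)<4)]
    if len(q)>20: print(n,len(q),np.median(q[:,2]),cv2.minEnclosingCircle(q[:,:2].astype(np.float32)))
E
```

```text
t: 4.45
position: [591.4, -172.3, 298.2]
ee_rot: [-0.705, 0.032, 0.707, 0.032]
wrist_force: [0.4, 0.0, -0.7]
grip_width: 85.5
t 4.45 pos [ 591.4 -172.3  298.2] tooly yaw -95.21 tilt [-1.0e+00  4.0e-04  2.8e-03] grip 85.5 F [ 0.4  0.  -0.7]
dp total [-0.0045 -0.0032  0.0001] rows min 1.0
dr x total -0.0012 rows min 1.0
j1 3585 209.5455767775272 ((590.2185668945312, -170.6796112060547), 24.879505157470703)
j2 3595 209.52298913747623 ((490.04388427734375, -271.1630554199219), 25.194351196289062)
```

View pics/w1.png

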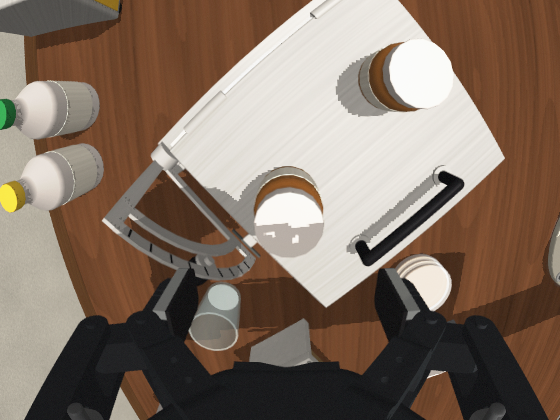

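```bash
python3 -m crank '[{"dp":[0.06,-0.004,0.002],"dr":[0,0,0],"grip":1},{"dp":[0.06,0,0],"dr":[0,0,0],"grip":1},{"dp":[0.06,0,0],"dr":[0,0,0],"grip":1},{"dp":[0.06,0,0],"dr":[0,0,0],"grip":1},{"dp":[0.04,0,0],"dr":[0,0,0],"grip":1},{"dp":[0.03,0,0],"dr":[0,0,0],"grip":1},{"dp":[0,0,0],"dr":[0,0,0],"grip":1},{"dp":[0,0,0],"dr":[0,0,0],"grip":0}]'
python3 -m crank '[{"dp":[0,0,0],"dr":[0,0,0],"grip":0},{"dp":[0,0,0],"dr":[0,0,0],"grip":0},{"dp":[0,0,0],"dr":[0,0,0],"grip":0},{"dp":[0,0,0],"dr":[0,0,0],"grip":0}]'
```

```text
t: 5.5
position: [590.6, -168.0, 177.2]
ee_rot: [0.707, -0.031, -0.706, -0.031]
wrist_force: [0.7, -0.4, 0.3]
grip_width: 69.6
t: 6.0
position: [590.8, -168.1, 177.8]
ee_rot: [0.707, -0.031, -0.705, -0.03]
wrist_force: [-1.1, 0.7, 5.8]
grip_width: 53.9
```

```bash
python3 -m crank '[{"dp":[-0.03,0,0],"dr":[0,0,0],"grip":0},{"dp":[-0.06,0,0],"dr":[0,0,0],"grip":0},{"dp":[-0.06,0,0],"dr":[0,0,0],"grip":0},{"dp":[-0.06,0,0],"dr":[0,0,0],"grip":0},{"dp":[-0.06,0,0],"dr":[0,0,0],"grip":0},{"dp":[-0.05,0,0],"dr":[0,0,0],"grip":0}]'
python3 -c "
from h import *
go([564.4,211.9,300],-58.9)"
```

```text
t: 6.75
position: [590.0, -167.8, 305.4]
ee_rot: [0.706, -0.031, -0.706, -0.031]
wrist_force: [-0.4, -0.3, -0.7]
grip_width: 53.6
t 6.75 pos [ 590.  -167.8  305.4] tooly yaw -94.99 tilt [-1.e+00 -2.e-04 -2.e-04] grip 53.6 F [-0.4 -0.3 -0.7]
dp total [ 0.0136 -0.9401  0.1464] rows min 7.0
dr x total -0.2005 rows min 4.0
```

```bash
python3 -m crank '[{"dp":[0,-0.06,0.009],"dr":[0,0,0],"grip":0},{"dp":[0,-0.125,0.0195],"dr":[0,0,0],"grip":0},{"dp":[0,-0.125,0.0195],"dr":[0,0,0],"grip":0},{"dp":[0,-0.125,0.0195],"dr":[0,0,0],"grip":0},{"dp":[0,-0.125,0.0195],"dr":[0,0,0],"grip":0},{"dp":[0,-0.125,0.0195],"dr":[0,0,0],"grip":0},{"dp":[0,-0.125,0.0195],"dr":[0,0,0],"grip":0},{"dp":[0,-0.125,0.0195],"dr":[0,0,0],"grip":0}]'
python3 -m crank '[{"dp":[0,0,0],"dr":[-0.04,0,0],"grip":0},{"dp":[0,0,0],"dr":[-0.04,0,0],"grip":0},{"dp":[0,0,0],"dr":[-0.04,0,0],"grip":0},{"dp":[0,0,0],"dr":[-0.04,0,0],"grip":0},{"dp":[0,0,0],"dr":[-0.04,0,0],"grip":0},{"dp":[0,0,0],"dr":[0,0,0],"grip":0}]'
python3 -c "
from h import *
go([564.4,211.9,154.5],-58.9)"
```

```text
t: 7.75
position: [564.1, 211.4, 304.5]
ee_rot: [-0.706, 0.031, 0.707, 0.031]
wrist_force: [0.6, 0.3, -1.3]
grip_width: 53.7
t: 8.5
position: [564.5, 209.8, 304.2]
ee_rot: [-0.681, -0.189, 0.682, -0.189]
wrist_force: [-0.2, 0.2, -1.2]
grip_width: 53.8
t 8.5 pos [564.5 209.8 304.2] tooly yaw -59.06 tilt [-1.e+00 -2.e-04  5.e-04] grip 53.8 F [-0.2  0.2 -1.2]
dp total [ 0.3743 -0.0046 -0.0026] rows min 3.0
dr x total -0.0009 rows min 1.0
```

```bash
python3 -m crank '[{"dp":[0.05,-0.0046,-0.0026],"dr":[0,0,0],"grip":0},{"dp":[0.07,0,0],"dr":[0,0,0],"grip":0},{"dp":[0.07,0,0],"dr":[0,0,0],"grip":0},{"dp":[0.07,0,0],"dr":[0,0,0],"grip":0},{"dp":[0.05,0,0],"dr":[0,0,0],"grip":0},{"dp":[0.02,0,0],"dr":[0,0,0],"grip":0},{"dp":[0,0,0],"dr":[0,0,0],"grip":0}]'
python3 - <<'E'
from h import *
go([564.4,211.9,154.5],-58.9)
p,d=camera("wrist");cv2.imwrite("pics/w2.png",p)
p,d=camera("top");W=cloud("top",d);np.save("W_t2.npy",W);cv2.imwrite("pics/t2.png",p)
E
```

```text
t: 9.38
position: [564.6, 211.8, 172.2]
ee_rot: [-0.681, -0.189, 0.682, -0.189]
wrist_force: [0.0, -0.6, -0.9]
grip_width: 53.8
t 9.375 pos [564.6 211.8 172.2] tooly yaw -59.05 tilt [-1.e+00  2.e-04  6.e-04] grip 53.8 F [ 0.  -0.6 -0.9]
dp total [ 0.0442 -0.0004  0.0004] rows min 1.0
dr x total -0.0009 rows min 1.0
```

View pics/w2.png

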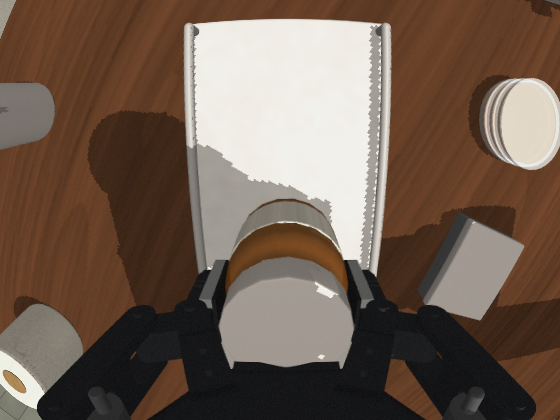

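The jar is centred between the rails, at column 287, so I'll lower it and let go.

```bash
python3 -m crank '[{"dp":[0.03,0,0],"dr":[0,0,0],"grip":0},{"dp":[0.012,0,0],"dr":[0,0,0],"grip":0},{"dp":[0,0,0],"dr":[0,0,0],"grip":0},{"dp":[0,0,0],"dr":[0,0,0],"grip":0}]'
python3 -c "
from h import *
go([564.4,211.9,154.5],-58.9)"
```

```text
t: 9.98
position: [564.7, 211.9, 155.6]
ee_rot: [0.681, 0.189, -0.681, 0.189]
wrist_force: [-0.3, -0.5, -0.9]
grip_width: 53.9
t 9.975 pos [564.7 211.9 155.6] tooly yaw -58.99 tilt [-1.e+00  2.e-04 -2.e-04] grip 53.9 F [-0.3 -0.5 -0.9]
dp total [ 0.0027 -0.0004  0.0007] rows min 1.0
dr x total -0.0005 rows min 1.0
```

```bash
python3 -m crank '[{"dp":[0.004,0,0],"dr":[0,0,0],"grip":0},{"dp":[0,0,0],"dr":[0,0,0],"grip":0},{"dp":[0,0,0],"dr":[0,0,0],"grip":1},{"dp":[0,0,0],"dr":[0,0,0],"grip":1},{"dp":[0,0,0],"dr":[0,0,0],"grip":1},{"dp":[0,0,0],"dr":[0,0,0],"grip":1},{"dp":[-0.03,0,0],"dr":[0,0,0],"grip":1},{"dp":[-0.1,0,0],"dr":[0,0,0],"grip":1}]'
python3 -m crank '[{"dp":[-0.125,0,0],"dr":[0,0,0],"grip":1},{"dp":[-0.11,0,0],"dr":[0.04,0,0],"grip":1},{"dp":[0,0,0],"dr":[0.04,0,0],"grip":1},{"dp":[0,0,0],"dr":[0.04,0,0],"grip":1},{"dp":[0,0,0],"dr":[0.04,0,0],"grip":1},{"dp":[0,0,0],"dr":[0.04,0,0],"grip":1},{"dp":[0,0,0],"dr":[0,0,0],"grip":1}]'
python3 - <<'E'
from h import *
go([490.4,-270.9,300],-95)
T=tool();p,d=camera("wrist");cv2.imwrite("pics/w3.png",p)
W=cloud("wrist",d,T).reshape(-1,3)
for n,c in (("j1",(566,209)),("r2",(531,270))):
    q=W[(np.hypot(W[:,0]-c[0],W[:,1]-c[1])<33)&(abs(W[:,2]-186)<4)]
    if len(q)>20: print(n,len(q),np.median(q[:,2]),cv2.minEnclosingCircle(q[:,:2].astype(np.float32)))
E
```

```text
t: 10.98
position: [563.5, 211.4, 204.9]
ee_rot: [-0.68, -0.189, 0.683, -0.189]
wrist_force: [0.8, 0.3, 0.5]
grip_width: 85.5
t: 11.85
position: [564.7, 211.9, 300.7]
ee_rot: [0.707, -0.03, -0.706, -0.031]
wrist_force: [-0.5, -0.7, -0.8]
grip_width: 85.5
t 11.85 pos [564.7 211.9 300.7] tooly yaw -94.92 tilt [-1.e+00 -5.e-04 -9.e-04] grip 85.5 F [-0.5 -0.7 -0.8]
dp total [1.0000e-03 1.2184e+00 8.1500e-02] rows min 8.0
dr x total 0.0004 rows min 1.0
j1 2980 185.57023922875584 ((565.7718505859375, 209.63465881347656), 24.880722045898438)
r2 2330 185.43641250752069 ((529.5255737304688, 270.4700622558594), 25.22422218322754)
```

View pics/w3.png

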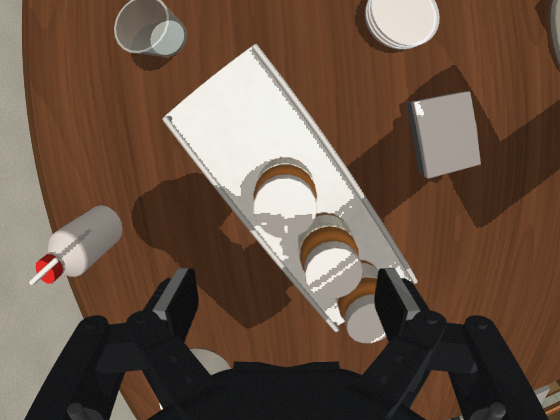

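The first jar stands in the row at (285,205), and measures (565.8, 209.6), 71 mm from its neighbour. Next is jar 2.

```bash
python3 -m crank '[{"dp":[0,0.06,0.0041],"dr":[0,0,0],"grip":1},{"dp":[0,0.128,0.0086],"dr":[0,0,0],"grip":1},{"dp":[0,0.128,0.0086],"dr":[0,0,0],"grip":1},{"dp":[0,0.128,0.0086],"dr":[0,0,0],"grip":1},{"dp":[0,0.128,0.0086],"dr":[0,0,0],"grip":1},{"dp":[0,0.128,0.0086],"dr":[0,0,0],"grip":1},{"dp":[0,0.128,0.0086],"dr":[0,0,0],"grip":1},{"dp":[0,0.128,0.0086],"dr":[0,0,0],"grip":1}]'
python3 -m crank '[{"dp":[0,0.128,0.0086],"dr":[0,0,0],"grip":1},{"dp":[0,0.1344,0.009],"dr":[0,0,0],"grip":1},{"dp":[0,0,0],"dr":[0,0,0],"grip":1},{"dp":[0,0,0],"dr":[0,0,0],"grip":1}]'
python3 - <<'E'
from h import *
go([490.4,-270.9,177],-95)
T=tool();p,d=camera("wrist");cv2.imwrite("pics/w4.png",p)
W=cloud("wrist",d,T).reshape(-1,3)
for n,c in (("j2",(491,-270)),):
    q=W[(np.hypot(W[:,0]-c[0],W[:,1]-c[1])<33)&(abs(W[:,2]-210)<4)]
    if len(q)>20: print(n,len(q),np.median(q[:,2]),cv2.minEnclosingCircle(q[:,:2].astype(np.float32)))
E
```

```text
t: 12.9
position: [504.5, -169.1, 300.4]
ee_rot: [0.707, -0.03, -0.706, -0.03]
wrist_force: [0.1, -0.9, 0.2]
grip_width: 84.9
t: 13.4
position: [488.9, -271.2, 300.0]
ee_rot: [0.706, -0.031, -0.706, -0.031]
wrist_force: [0.1, -0.4, 1.0]
grip_width: 85.3
t 13.4 pos [ 488.9 -271.2  300. ] tooly yaw -95.0 tilt [-1.e+00 -1.e-04 -2.e-04] grip 85.3 F [ 0.1 -0.4  1. ]
dp total [ 0.3075 -0.0011 -0.0035] rows min 2.0
dr x total 0.0 rows min 1.0
j2 3574 209.56473971393464 ((490.0421447753906, -271.0719299316406), 24.93743896484375)
```

```bash
python3 -m crank '[{"dp":[0.06,0,-0.0028],"dr":[0,0,0],"grip":1},{"dp":[0.07,0,0],"dr":[0,0,0],"grip":1},{"dp":[0.07,0,0],"dr":[0,0,0],"grip":1},{"dp":[0.06,0,0],"dr":[0,0,0],"grip":1},{"dp":[0.0475,0,0],"dr":[0,0,0],"grip":1},{"dp":[0,0,0],"dr":[0,0,0],"grip":1},{"dp":[0,0,0],"dr":[0,0,0],"grip":0},{"dp":[0,0,0],"dr":[0,0,0],"grip":0}]'
python3 -m crank '[{"dp":[0,0,0],"dr":[0,0,0],"grip":0},{"dp":[0,0,0],"dr":[0,0,0],"grip":0},{"dp":[0,0,0],"dr":[0,0,0],"grip":0}]'
```

```text
t: 14.45
position: [491.4, -271.0, 178.8]
ee_rot: [0.707, -0.031, -0.706, -0.03]
wrist_force: [0.8, 1.2, 2.0]
grip_width: 53.7
t: 14.82
position: [491.4, -271.1, 178.7]
ee_rot: [0.707, -0.031, -0.705, -0.03]
wrist_force: [-1.3, 2.1, 5.7]
grip_width: 54.0
```

```bash
python3 -m crank '[{"dp":[-0.03,0,0],"dr":[0,0,0],"grip":0},{"dp":[-0.06,0,0],"dr":[0,0,0],"grip":0},{"dp":[-0.07,0,0],"dr":[0,0,0],"grip":0},{"dp":[-0.07,0,0],"dr":[0,0,0],"grip":0},{"dp":[-0.06,0,0],"dr":[0,0,0],"grip":0},{"dp":[-0.03,0,0],"dr":[0,0,0],"grip":0},{"dp":[0,0,0],"dr":[0,0,0],"grip":0}]'
python3 -c "
from h import *
go([601.8,149.6,306],-59)"
```

```text
t: 15.7
position: [490.9, -270.9, 305.3]
ee_rot: [0.707, -0.031, -0.706, -0.031]
wrist_force: [-1.0, -0.2, -2.2]
grip_width: 53.8
t 15.7 pos [ 490.9 -270.9  305.3] tooly yaw -94.99 tilt [-1.0e+00 -1.0e-04 -1.2e-03] grip 53.8 F [-1.  -0.2 -2.2]
dp total [-0.0015 -1.0713 -0.1846] rows min 7.0
dr x total -0.2 rows min 4.0
```

```bash
python3 -m crank '[{"dp":[0,-0.07,-0.012],"dr":[0,0,0],"grip":0},{"dp":[0,-0.125,-0.0215],"dr":[0,0,0],"grip":0},{"dp":[0,-0.125,-0.0215],"dr":[0,0,0],"grip":0},{"dp":[0,-0.125,-0.0215],"dr":[0,0,0],"grip":0},{"dp":[0,-0.125,-0.0215],"dr":[0,0,0],"grip":0},{"dp":[0,-0.125,-0.0215],"dr":[0,0,0],"grip":0},{"dp":[0,-0.125,-0.0215],"dr":[0,0,0],"grip":0},{"dp":[0,-0.125,-0.0215],"dr":[0,0,0],"grip":0}]'
python3 -m crank '[{"dp":[0,-0.1263,-0.0221],"dr":[0,0,0],"grip":0},{"dp":[0,0,0],"dr":[-0.04,0,0],"grip":0},{"dp":[0,0,0],"dr":[-0.04,0,0],"grip":0},{"dp":[0,0,0],"dr":[-0.04,0,0],"grip":0},{"dp":[0,0,0],"dr":[-0.04,0,0],"grip":0},{"dp":[0,0,0],"dr":[-0.04,0,0],"grip":0},{"dp":[0,0,0],"dr":[0,0,0],"grip":0}]'
python3 -c "
from h import *
go([601.8,149.6,172],-59)"
```

```text
t: 16.7
position: [588.1, 101.7, 303.3]
ee_rot: [-0.706, 0.031, 0.707, 0.03]
wrist_force: [1.1, -0.1, -1.7]
grip_width: 53.6
t: 17.58
position: [601.2, 149.6, 303.4]
ee_rot: [-0.681, -0.189, 0.682, -0.189]
wrist_force: [-0.6, 0.6, -1.8]
grip_width: 53.7
t 17.575 pos [601.2 149.6 303.4] tooly yaw -59.05 tilt [-1.0e+00 -6.0e-04  2.5e-03] grip 53.7 F [-0.6  0.6 -1.8]
dp total [ 0.3284  0.001  -0.0022] rows min 3.0
dr x total -0.0003 rows min 1.0
```

```bash
python3 -m crank '[{"dp":[0.05,0,-0.001],"dr":[0,0,0],"grip":0},{"dp":[0.08,0,0],"dr":[0,0,0],"grip":0},{"dp":[0.08,0,0],"dr":[0,0,0],"grip":0},{"dp":[0.07,0,0],"dr":[0,0,0],"grip":0},{"dp":[0.04,0,0],"dr":[0,0,0],"grip":0},{"dp":[0,0,0],"dr":[0,0,0],"grip":0},{"dp":[0,0,0],"dr":[0,0,0],"grip":0}]'
python3 -c "
from h import *
go([601.8,149.6,154.7],-59)
p,d=camera('wrist');cv2.imwrite('pics/w5.png',p)"
```

```text
t: 18.45
position: [602.6, 150.0, 178.1]
ee_rot: [0.682, 0.189, -0.681, 0.189]
wrist_force: [0.2, 0.4, -1.5]
grip_width: 53.8
t 18.45 pos [602.6 150.  178.1] tooly yaw -59.01 tilt [-1.0e+00  8.0e-04 -2.1e-03] grip 53.8 F [ 0.2  0.4 -1.5]
dp total [ 0.0586 -0.0003  0.0024] rows min 1.0
dr x total -0.0001 rows min 1.0
```

View pics/w5.png

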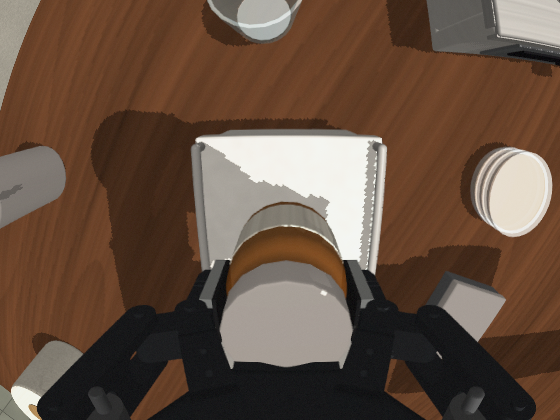

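The jar is centred between the rails here too (column 287), well inside the shelf end.

```bash
python3 -m crank '[{"dp":[0.035,0,0.0015],"dr":[0,0,0],"grip":0},{"dp":[0.02,0,0],"dr":[0,0,0],"grip":0},{"dp":[0,0,0],"dr":[0,0,0],"grip":0},{"dp":[0,0,0],"dr":[0,0,0],"grip":0}]'
python3 -c "
from h import *
go([601.8,149.6,154.7],-59)"
```

```text
t: 19.0
position: [601.3, 149.4, 154.9]
ee_rot: [-0.681, -0.189, 0.681, -0.189]
wrist_force: [-1.9, -0.7, 2.2]
grip_width: 53.7
t 19.0 pos [601.3 149.4 154.9] tooly yaw -58.99 tilt [-1.e+00  1.e-04  1.e-04] grip 53.7 F [-1.9 -0.7  2.2]
dp total [ 0.0005  0.0003 -0.0013] rows min 1.0
dr x total 0.0001 rows min 1.0
```

```bash
python3 -m crank '[{"dp":[0,0,0],"dr":[0,0,0],"grip":1},{"dp":[0,0,0],"dr":[0,0,0],"grip":1},{"dp":[0,0,0],"dr":[0,0,0],"grip":1},{"dp":[0,0,0],"dr":[0,0,0],"grip":1},{"dp":[-0.03,0,0],"dr":[0,0,0],"grip":1},{"dp":[-0.08,0,0],"dr":[0,0,0],"grip":1},{"dp":[-0.12,0,0],"dr":[0,0,0],"grip":1},{"dp":[-0.12,0,0],"dr":[0,0,0],"grip":1}]'
python3 -m crank '[{"dp":[0,0,0],"dr":[0.0586,0,0],"grip":1},{"dp":[0,0,0],"dr":[0.0586,0,0],"grip":1},{"dp":[0,0,0],"dr":[0.0586,0,0],"grip":1},{"dp":[0,0,0],"dr":[0.0586,0,0],"grip":1},{"dp":[0,0,0],"dr":[0.0586,0,0],"grip":1},{"dp":[0,0,0],"dr":[0.0586,0,0],"grip":1},{"dp":[0,0,0],"dr":[0.0586,0,0],"grip":1},{"dp":[0,0,0],"dr":[0.0586,0,0],"grip":1}]'
python3 - <<'E'
from h import *
go([478.6,-143.4,290],-143.3)
T=tool();p,d=camera("scene");cv2.imwrite("pics/s6.png",p)
W=cloud("scene",d).reshape(-1,3)
for n,c in (("j2",(602,149.5)),("j1",(566,209)),("r2",(531,270)),("r1",(495,329))):
    q=W[(np.hypot(W[:,0]-c[0],W[:,1]-c[1])<33)&(abs(W[:,2]-186)<4)]
    if len(q)>20: print(n,len(q),np.median(q[:,2]),cv2.minEnclosingCircle(q[:,:2].astype(np.float32)))
E
```

```text
t: 20.0
position: [601.2, 149.3, 297.3]
ee_rot: [0.682, 0.189, -0.681, 0.189]
wrist_force: [0.1, 0.0, -0.3]
grip_width: 85.6
t: 21.0
position: [601.4, 149.4, 295.9]
ee_rot: [0.631, -0.319, -0.63, -0.32]
wrist_force: [0.5, 0.4, 0.0]
grip_width: 85.3
t 21.0 pos [601.4 149.4 295.9] tooly yaw -143.72 tilt [-1.0e+00 -1.1e-03 -4.0e-04] grip 85.3 F [0.5 0.4 0. ]
dp total [ 0.0142  0.6808 -0.4085] rows min 6.0
dr x total -0.0023 rows min 1.0
j2 414 186.31374600983514 ((602.9675903320312, 149.54861450195312), 25.419092178344727)
j1 435 186.2712044732392 ((568.1006469726562, 209.28611755371094), 25.67335319519043)
r2 476 186.24609484708276 ((531.715576171875, 271.1568603515625), 25.134117126464844)
r1 508 186.03638655391234 ((495.0434265136719, 330.25732421875), 25.64305877685547)
```

View pics/s6.png

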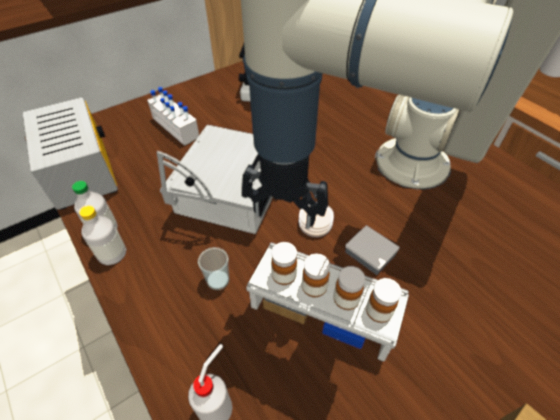

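All four jars stand in a row at 69–72 mm spacing, at (284,262), (316,275), (350,287) and (385,300), and the lid is shut. Moving on to the handle.

```bash
python3 -m crank '[{"dp":[0,0.0972,-0.0584],"dr":[0,0,0],"grip":1},{"dp":[0,0.0972,-0.0584],"dr":[0,0,0],"grip":1},{"dp":[0,0.0972,-0.0584],"dr":[0,0,0],"grip":1},{"dp":[0,0.0972,-0.0584],"dr":[0,0,0],"grip":1},{"dp":[0,0.0972,-0.0584],"dr":[0,0,0],"grip":1},{"dp":[0,0.0972,-0.0584],"dr":[0,0,0],"grip":1},{"dp":[0,0.0972,-0.0584],"dr":[0,0,0],"grip":1},{"dp":[0,0,0],"dr":[-0.0023,0,0],"grip":1}]'
python3 - <<'E'
from h import *
np.set_printoptions(precision=1,suppress=True)
go([478.6,-143.4,163],-143.3)
T=tool();p,d=camera("wrist");cv2.imwrite("pics/w6.png",p)
W=cloud("wrist",d,T).reshape(-1,3)
t=np.radians(-53.3);ex=np.array([np.cos(t),np.sin(t)]);ey=np.array([-ex[1],ex[0]]);O=np.array([530,-209])
b=np.c_[(W[:,:2]-O)@ex,(W[:,:2]-O)@ey,W[:,2]]
h=b[(b[:,2]>156)&(b[:,2]<170)&(abs(b[:,0]+83)<25)&(abs(b[:,1])<80)]
print(len(h),h.min(0),h.max(0),np.median(h,0),np.percentile(h[:,:2],[2,98],axis=0), 'slope deg',np.degrees(np.polyfit(h[:,1],h[:,0],1)[0]))
q=b[(abs(b[:,2]-124)<3)&(abs(b[:,0])<150)&(abs(b[:,1])<100)];print('front edge',[round(q[abs(q[:,1]-s)<5][:,0].min(),1) for s in (-90,-60,-30,0,30,60,90)])
E
```

```text
t: 22.05
position: [479.5, -146.4, 296.1]
ee_rot: [0.633, -0.315, -0.632, -0.315]
wrist_force: [0.5, 0.2, 0.5]
grip_width: 85.2
t 22.05 pos [ 479.5 -146.4  296.1] tooly yaw -142.99 tilt [-1. -0. -0.] grip 85.2 F [0.5 0.2 0.5]
dp total [ 0.3 -0.   0. ] rows min 3.0
dr x total 0.0017 rows min 1.0
1914 [-89.7 -64.7 156.1] [-78.1  55.9 166.5] [-83.7 -11.  163.7] [[-89.4 -61.9]
 [-78.2  51.5]] slope deg 0.01685676112679041
front edge [np.float64(-122.0), np.float64(-122.6), np.float64(-122.8), np.float64(-122.2), np.float64(-122.5), np.float64(-122.0), np.float64(-122.8)]
```

View pics/w6.png

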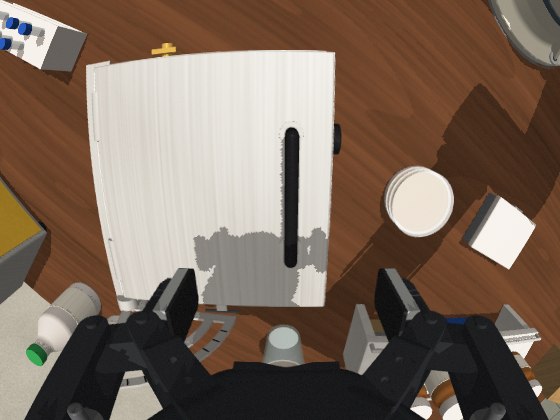

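```bash
python3 -m crank '[{"dp":[0.06,0,0.0085],"dr":[0.0017,0,0],"grip":1},{"dp":[0.08,0,0],"dr":[0,0,0],"grip":1},{"dp":[0.08,0,0],"dr":[0,0,0],"grip":1},{"dp":[0.06,0,0],"dr":[0,0,0],"grip":1},{"dp":[0.03,0,0],"dr":[0,0,0],"grip":1},{"dp":[0,0,0],"dr":[0,0,0],"grip":1},{"dp":[0,0,0],"dr":[0,0,0],"grip":1}]'
python3 - <<'E'
from h import *
T=tool();print(T)
t=np.radians(-53.3);ex=np.array([np.cos(t),np.sin(t)]);ey=np.array([-ex[1],ex[0]]);O=np.array([530,-209])
print((T[:2,3]-O)@ex,(T[:2,3]-O)@ey,T[2,3])
E
```

```text
t: 22.98
position: [479.3, -141.3, 172.0]
ee_rot: [0.633, -0.317, -0.631, -0.317]
wrist_force: [-0.6, -0.1, -0.7]
grip_width: 85.4
[[ 2.07502558e-03 -8.00925387e-01 -5.98760568e-01  4.79313383e+02]
 [-4.14579202e-04 -5.98762495e-01  8.00926528e-01 -1.41326568e+02]
 [-9.99997761e-01 -1.41370936e-03 -1.57449450e-03  1.72000791e+02]
 [ 0.00000000e+00  0.00000000e+00  0.00000000e+00  1.00000000e+00]]
-84.5505059345786 -0.1959503629392998 172.00079110475173
```

```bash
python3 -m crank '[{"dp":[0.024,0,-0.0015],"dr":[0,0,0],"grip":1},{"dp":[0,0,0],"dr":[0,0,0],"grip":0.4},{"dp":[0,0,0],"dr":[0,0,0],"grip":0},{"dp":[0,0,0],"dr":[0,0,0],"grip":0},{"dp":[0,0,0],"dr":[0,0,0],"grip":0},{"dp":[0,0,0],"dr":[0,0,0],"grip":0},{"dp":[0,0,0],"dr":[0,0,0],"grip":0},{"dp":[0,0,0],"dr":[0,0,0],"grip":0}]'
python3 -m crank '[{"dp":[0,0,0],"dr":[0,0,0],"grip":0},{"dp":[0,0,0],"dr":[0,0,0],"grip":0}]'
python3 - <<'E'
from h import *
T=tool()
t=np.radians(-53.3);ex=np.array([np.cos(t),np.sin(t)]);ey=np.array([-ex[1],ex[0]]);O=np.array([530,-209])
print((T[:2,3]-O)@ex,(T[:2,3]-O)@ey,T[2,3])
# arc increments for equal steps
ths=np.linspace(0,0.707,13);f=197*np.cos(ths)-41*np.sin(ths);u=197*np.sin(ths)+41*np.cos(ths)
print(np.round(np.c_[ths[1:],-np.diff(u)/400,np.diff(f)/400],4)) # dp x (down+), dp z (=-ex, forward +)
E
```

```text
t: 23.98
position: [478.9, -141.9, 161.5]
ee_rot: [0.632, -0.317, -0.632, -0.317]
wrist_force: [-1.0, -0.5, 3.3]
grip_width: 9.9
t: 24.22
position: [479.0, -141.9, 161.5]
ee_rot: [0.632, -0.317, -0.632, -0.317]
wrist_force: [-1.5, -0.2, 4.6]
grip_width: 10.1
-84.29176841040847 -0.8409395184668966 161.49033699809135
[[ 0.0589 -0.0288 -0.0069]
 [ 0.1178 -0.0284 -0.0086]
 [ 0.1768 -0.0278 -0.0102]
 [ 0.2357 -0.0272 -0.0119]
 [ 0.2946 -0.0264 -0.0134]
 [ 0.3535 -0.0256 -0.015 ]
 [ 0.4124 -0.0247 -0.0164]
 [ 0.4713 -0.0236 -0.0179]
 [ 0.5302 -0.0226 -0.0192]
 [ 0.5892 -0.0214 -0.0205]
 [ 0.6481 -0.0201 -0.0217]
 [ 0.707  -0.0188 -0.0229]]
```

The bar is gripped (10 mm opening). Now I'll raise the lid along its arc, the first half first.

```bash
python3 -m crank '[{"dp":[-0.0288,0,-0.0069],"dr":[0,0,0],"grip":0},{"dp":[-0.0284,0,-0.0086],"dr":[0,0,0],"grip":0},{"dp":[-0.0278,0,-0.0102],"dr":[0,0,0],"grip":0},{"dp":[-0.0272,0,-0.0119],"dr":[0,0,0],"grip":0},{"dp":[-0.0264,0,-0.0134],"dr":[0,0,0],"grip":0},{"dp":[-0.0256,0,-0.015],"dr":[0,0,0],"grip":0},{"dp":[0,0,0],"dr":[0,0,0],"grip":0}]'
cat >> h.py <<'E'
def lidpos():
    t=np.radians(-53.3);ex=np.array([np.cos(t),np.sin(t)]);ey=np.array([-ex[1],ex[0]]);O=np.array([530,-209])
    T=tool();x=(T[:2,3]-O)@ex;f=113.3-x;u=T[2,3]-2.5-118
    print('x y z',x,(T[:2,3]-O)@ey,T[2,3],'r',np.hypot(f,u),'theta',np.arctan2(u,f)-np.arctan2(41,197),'grip',sense()['grip_width'],sense()['wrist_force'])
E
python3 -c "
from h import *
lidpos();p,d=camera('scene');cv2.imwrite('pics/s7.png',p)"
```

```text
t: 25.1
position: [494.3, -162.7, 228.1]
ee_rot: [-0.632, 0.317, 0.632, 0.317]
wrist_force: [-2.9, 6.1, -1.6]
grip_width: 9.6
x y z -58.43934831603623 -0.9474981810252103 228.06559328582105 r 202.64441916556075 theta 0.35436284031662807 grip 9.550327115733621 [-2.86325941  6.08585004 -1.63714113]
```

View pics/s7.png

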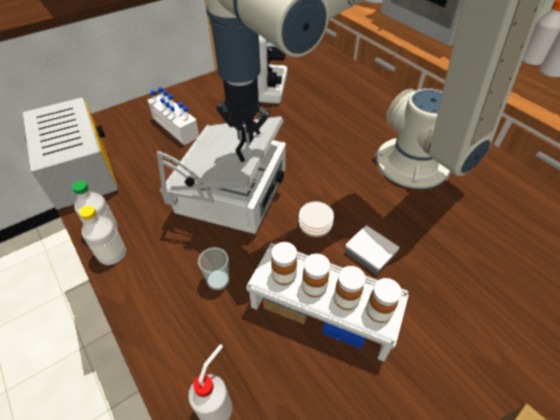

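The lid is following: its front edge is near (265,130), with the gripper holding the bar at (245,150). Now the second half.

```bash
python3 -m crank '[{"dp":[-0.0247,0,-0.0164],"dr":[0,0,0],"grip":0},{"dp":[-0.0236,0,-0.0179],"dr":[0,0,0],"grip":0},{"dp":[-0.0226,0,-0.0192],"dr":[0,0,0],"grip":0},{"dp":[-0.0214,0,-0.0205],"dr":[0,0,0],"grip":0},{"dp":[-0.0201,0,-0.0217],"dr":[0,0,0],"grip":0},{"dp":[-0.0188,0,-0.0229],"dr":[0,0,0],"grip":0},{"dp":[0,0,0],"dr":[0,0,0],"grip":0},{"dp":[0,0,0],"dr":[0,0,0],"grip":0}]'
python3 - <<'E'
from h import *
np.set_printoptions(precision=1,suppress=True)
lidpos();
p,d=camera('scene');cv2.imwrite('pics/s8.png',p);Ws=cloud('scene',d)
cv2.imwrite('pics/s8c.png',cv2.resize(p[110:220,140:300],None,fx=5,fy=5,interpolation=cv2.INTER_CUBIC))
p2,d2=camera('top');cv2.imwrite('pics/t8c.png',cv2.resize(p2[120:240,290:450],None,fx=5,fy=5,interpolation=cv2.INTER_CUBIC));Wt=cloud('top',d2)
t=np.radians(-53.3);ex=np.array([np.cos(t),np.sin(t)]);ey=np.array([-ex[1],ex[0]]);O=np.array([530,-209])
for n,W in (('scene',Ws),('top',Wt)):
    W=W.reshape(-1,3);b=np.c_[113.5-(W[:,:2]-O)@ex,(W[:,:2]-O)@ey,W[:,2]-118]
    k=b[(b[:,1]>65)&(b[:,1]<125)&(b[:,2]>20)&(b[:,0]>20)&(b[:,2]<200)&(b[:,0]<230)]
    print(n,len(k))
    if len(k)>30:
        # plane fit robust: line in (f,u)
        l=cv2.fitLine(k[:,[0,2]].astype(np.float32),cv2.DIST_HUBER,0,.01,.01).ravel();nrm=np.array([-l[1],l[0]]);off=nrm@l[2:]
        print('angle',np.arctan(l[1]/l[0]),'offset from hinge axis (expect 6)',off, 'resid',np.median(abs((k[:,[0,2]]-l[2:])@nrm)))
E
```

```text
t: 26.15
position: [522.1, -200.1, 282.1]
ee_rot: [0.632, -0.316, -0.632, -0.317]
wrist_force: [-6.2, 10.5, 9.0]
grip_width: 9.8
x y z -11.826645638457126 -1.0107950203394465 282.14477538766903 r 204.4155347787002 theta 0.7068660721679274 grip 9.79964182663639 [-6.2 10.5  9. ]
scene 601
angle 0.69360113 offset from hinge axis (expect 6) 7.51046 resid 0.39378544832343465
top 54
angle 0.7053291 offset from hinge axis (expect 6) 6.8158035 resid 0.9122034278865121
```

View pics/s8c.png

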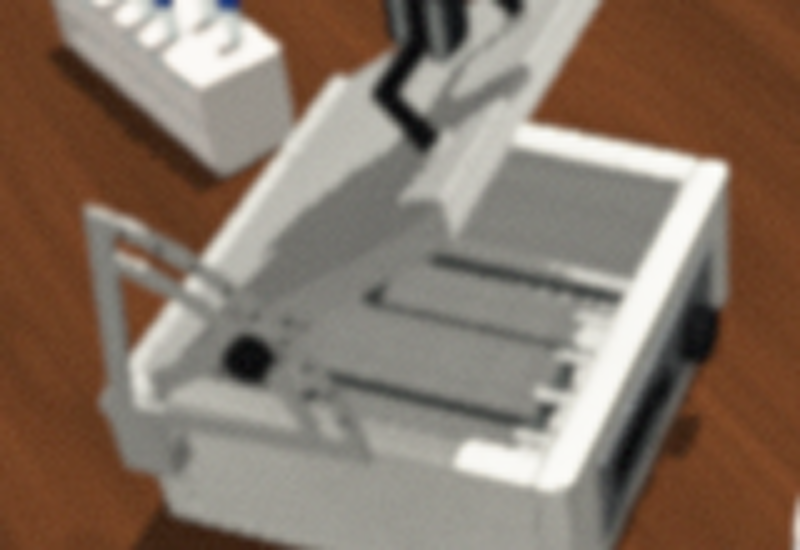

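View pics/t8c.png

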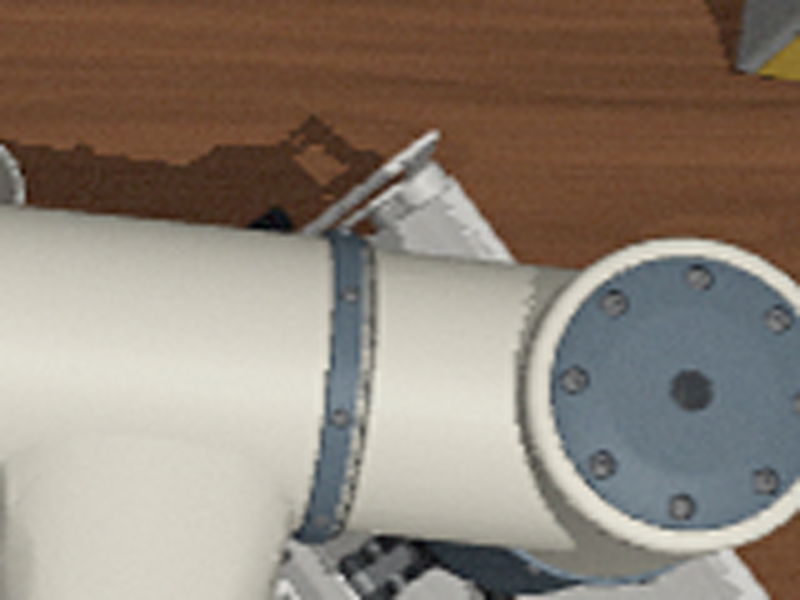

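Run:
```python
from h import *
from scipy.spatial.transform import Rotation as R
t=np.radians(-53.3);ex=np.array([np.cos(t),np.sin(t),0]);ey=np.array([-ex[1],ex[0],0]);O=np.array([530,-209,0])
def rep(n,a,d):
    for y in (150,153,156):
        s=(y-(a-O)@ey)/(d@ey);X=a+s*d;f=113.5-(X-O)@ex;u=X[2]-118
        print(n,y,'r',round(np.hypot(f,u),1),'ang',round(np.arctan2(u,f),3))
for cam,u,v in (("top",344,165),("scene",189.4,181.4)):
    P=camera_params(cam);M=P['pose'];d=M[:3,:3]@np.array([(u-P['cx'])/P['fx'],-(v-P['cy'])/P['fy'],-1]);rep(cam,M[:3,3],d)
p=cv2.imread('pics/w1.png');cv2.imwrite('pics/w1c.png',cv2.resize(p[200:300,90:270],None,fx=4,fy=4,interpolation=cv2.INTER_CUBIC))
lidpos()
```

```text
top 150 r 177.3 ang 0.945
top 153 r 148.8 ang 0.858
top 156 r 121.9 ang 0.732
scene 150 r 110.9 ang 0.676
scene 153 r 114.9 ang 0.687
scene 156 r 118.9 ang 0.698
x y z -11.887153599531999 -1.0051133889113482 282.105991560136 r 204.42191647298378 theta 0.7065158751943301 grip 9.607676678085038 [-6.99863366 10.22681548  9.18333574]
```

View pics/w1c.png

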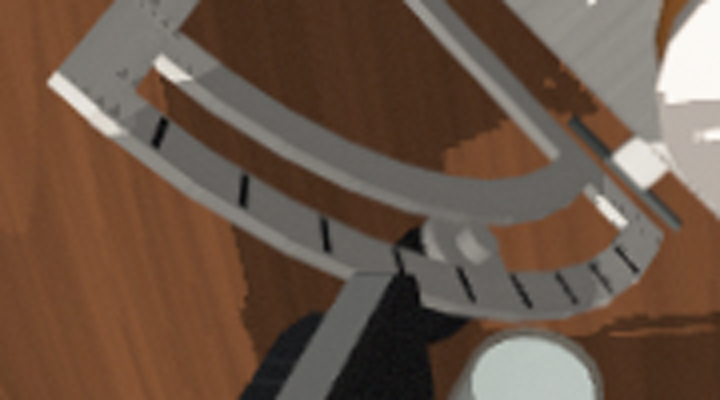

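Both estimates agree: the thumbscrew is at about 0.70 rad (two-camera triangulation 0.707, scene view 0.698, and next to what looks like the 40° tick in the wrist view). The lid is at 0.69–0.707. One last check that it is steady and the row is still in place.

```bash
python3 -m crank '[{"dp":[0,0,0],"dr":[0,0,0],"grip":0},{"dp":[0,0,0],"dr":[0,0,0],"grip":0},{"dp":[0,0,0],"dr":[0,0,0],"grip":0},{"dp":[0,0,0],"dr":[0,0,0],"grip":0},{"dp":[0,0,0],"dr":[0,0,0],"grip":0},{"dp":[0,0,0],"dr":[0,0,0],"grip":0}]'
python3 - <<'E'
from h import *
lidpos();p,d=camera("scene");cv2.imwrite("pics/s9.png",p)
W=cloud("scene",d).reshape(-1,3)
for n,c in (("j2",(602,149.5)),("j1",(566,209)),("r2",(531,270)),("r1",(495,329))):
    q=W[(np.hypot(W[:,0]-c[0],W[:,1]-c[1])<33)&(abs(W[:,2]-186)<4)]
    print(n,round(float(np.median(q[:,2])),1),cv2.minEnclosingCircle(q[:,:2].astype(np.float32))[0])
print(order.sign_off())
E
```

```text
t: 27.0
position: [522.1, -200.0, 282.1]
ee_rot: [0.632, -0.316, -0.632, -0.317]
wrist_force: [-6.6, 10.3, 8.0]
grip_width: 9.7
x y z -11.921043939533867 -0.9871603444646055 282.0890763713417 r 204.4293018328096 theta 0.7063341456577192 grip 9.666806267617408 [-6.56564408 10.2796062   8.0437421 ]
j2 186.2 (603.4840698242188, 149.4501190185547)
j1 186.2 (568.3599243164062, 209.61691284179688)
r2 186.1 (531.9269409179688, 270.99652099609375)
r1 186.1 (496.0962829589844, 330.76806640625)
the job is handed in; nothing more can be done
None
```

Both jars now stand released on the shelf, carrying on the row. The lid is raised to the thumbscrew mark and I handed in with the gripper still holding it by the handle. Handing in gives no verdict, so the figures below are my own measurements at about 27 s of the 72 s.

- **Row of jars:** my last check puts the centre-to-centre gaps at about 70, 71 and 70 mm. All four cap tops are at 186 mm, so every jar is upright on the board. The lid was shut while I placed them.
- **Lid against the mark:** the arm's position gives a lid angle of 0.706 rad, and fits to the depth pictures gave 0.694 (scene) and 0.705 (top, from few points). The thumbscrew measured 0.698–0.707, so any gap should be about 1–2 mm at the pointer. I never saw the pointer tip itself next to the mark.
- **Steadiness:** the arm position did not change over the last 0.75 s, with a steady wrist force of about 15 N.
- **Disagreements:** the cameras differed by 2–4 mm on positions, so I used averages.
- **Top view on the knob:** alone it cannot fix the knob's angle (0.73–0.95 rad, depending on the depth assumed). I relied on it only together with the scene view.
- **Bystanders:** I did not re-measure the slide box, dishes or beaker at the end. I noticed no contact with them.

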